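# Latch a camera foot onto a ball mount

### The job

Fit the camera foot onto the bench mount: lower its socket onto the ball and push it straight down until the sprung jaws snap past the ball and the foot sits flat and fully home on the round plate. Only then press its latch lever fully down to lock it, and let go. Feel your way: never lean on the mount or the lever with more than about 40 N, and do not shift the jars or the petri dish.

Things in the scene. Friction and masses are not known exactly. Their poses are not given: they have to be found in the camera images.
- camera_foot: loose camera foot, 0.3 to 0.5 kg, upright on the bench at the start. Grey cast housing 58x58 mm, 42 mm high, with a tail 34 mm wide and 26 mm high reaching to x = +63 mm under the lever; a black grip block on top. Origin: centre of the socket's mouth in the flat underside; z up, x towards the latch lever
- foot_grip (a point): point on the axis of the foot's black grip block, 66 mm above the underside and 8 mm behind the socket's axis. The block is gripped from above across its y faces: 28 mm wide in y, 34 mm long in x, from 42 to 83 mm above the underside; a camera screw on it reaches to 92 mm
- socket_top (a point): blind end of the socket: bore 30 mm across and 36 mm deep, mouth chamfered 1.5 mm. Two sprung jaws, 13 mm above the mouth at +y and -y, stick 2.5 mm into the bore. Pushing them past the ball takes 6 to 15 N in all, more than the foot's weight: it does not drop home; past the ball they pull it down; then the flat underside meets the round plate and the resistance turns rigid
- latch_lever (a joint): angle of the foot's steel latch lever, rad: 0 = open, raised 0.6 rad above level; 0.6 = level, fully down on its stop. Hinge along y at x = 20, z = 47 mm of the foot, lever towards +x. Stiff: stays where it is left, takes about 4 to 10 N on the paddle to move. It drives a bolt under the ball and cannot go fully down while the ball blocks the bolt
- lever_paddle (a point): centre of the latch lever's paddle (18 mm long, 26 mm wide, 6 mm thick), 40 mm from the hinge, 4 mm below the paddle's upper face; moves with the lever
- seat_pin (a joint): seat indicator in m: a steel pin 4 mm across that rises from the top of the grip block at x = 0 of the foot. 0 = flush, no ball in the socket; about 0.004 = ball fully home
- ball_mount: mount fixed to the bench: dark steel foot 120 mm across, column, steel plate 130 mm across and in its middle a 28 mm steel ball on a 14 mm neck, ball centre 20 mm above the plate. Origin: on the bench, on the ball's axis, z up. The column's height is unknown and not reported: the plate's top is 46 to 74 mm above the bench and must be felt or seen. Plate and ball do not give way
- lamp_supply: lamp power supply, a fixed box with a dark flat top 165 mm above the bench that spans about x = 0.30 to 0.57, y = -0.05 to 0.13 of the world, between the foot and the mount; keep arm and gripper clear of it
- specimen_jar_a: bystander: amber specimen jar with dark cap, 36 mm across, 79 mm high; origin at the centre of its underside
- specimen_jar_b: bystander: amber specimen jar with white cap, 36 mm across, 78 mm high; origin at the centre of its underside
- petri_dish: bystander: glass petri dish, 92 mm across, 26 mm high; origin at the centre of its underside
Not all that is in view belongs to the job. What is shaped like the camera_foot but orange is not meant.

How it is judged:
By the outcome, as a careful person would: the job done as asked, in the order asked, and still so for the second after the job is handed in, with the robot touching nothing.
It also fails if it takes over 72 s, if anything falls off the work surface, if the arm or the gripper's body presses on something with over 40 N, if the wrist force passes 120 N, or if a joint passes its speed limit or range.

### The arm

A 6-joint arm with a two-finger parallel gripper is mounted at the origin on a cart in front of the work surface, level with it; the furniture and walls round the work are solid. World frame = base frame: x ahead of the robot, y to its left, z up, the work surface at z = 0. Lengths are in m, angles in rad, forces in N, time in s.
With the tool pointing down it reaches from about 0.35 to 0.85 m from the base axis. Payload 8.1 kg.
Tool frame: the origin (TCP) lies at the very end of the fingers, on their centre line; the grasp point (between the pads) lies 19 mm behind it; z points along the fingers, y is the line along which they close (so a half turn about z gives the same grasp; the last joint's range is limited). The gripper opens to 93 mm and grips with 3 to 60 N. Pads are 15 mm wide; open, the fingers measure 128 mm over their backs; the gripper's body (75 mm by 188 mm) begins 65 mm behind the grasp point.
Start: joints at [1.019, 0.13, 1.488, -0, 1.523, -0.085], TCP at [0.27, 0.536, 0.219] pointing down, gripper open.
Joint ranges: [-2.96, 2.96], [-0.89, 2.26], [0.02, 2.5], [-1.34, 4.48], [0, 2.73], [-2.66, 2.66]. Speed limits (rad/s): [2.39, 2.39, 2.79, 3.14, 3.14, 3.14].

### API

Orientations are given as a rotation vector (axis times angle).
In Python, from plant import monitor, eyes, ticket gives the robot as it stands.
- The arm moves only by the tool arm_command, never from a script. Its argument "deltas" is a list that holds one entry, the list of rows, each a list of 6 numbers: the shift along the world's x, y, z in cm, then the turn, a rotation vector about the world's x, y, z in degrees. In form: [[[tx, ty, tz, rx, ry, rz], ...]]. A call has 1 to 12 rows; each row shifts and turns the commanded pose from where the row before left it; what a row does not reach is not made up. A row lasts 1/12 s, in which the tool goes at most 41.7 mm and 7.16 degrees, less where a joint would pass 70% of its speed; a pose out of reach is approached as far as the arm can. A call is refused whole if a number of a shift passes 4.17 or a number of a turn 7.16, either way. A call with a gripper value outside its range is refused whole. "gripper" is the opening, from -1 (shut) to 1 (fully open), set as the call begins (left out, the last holds). The fingers move at their own pace and stop on an object; "squeeze" is the grip in N (left out, the last holds). Time passes only in rows, so rows that do not move let the fingers close. It gives the time, the measured TCP pose, the force, the opening and the grip force at its end, in the units of the state.
- monitor.read_state(): the state, without advancing time (a new reading comes with each control period).
- eyes.read_camera(name): name is "scene" or "top"; returns the picture (420x560x3 uint8, blue, green, red); there is no depth.
- eyes.camera_model(name): a dict with "fx", "fy", "cx", "cy" (pixels), "rvec" (rotation vector, rad) and "tvec" (3), from world to camera coordinates, as OpenCV has them. Camera axes: x right, y down, z forward; pixel columns grow to the right and rows downward; lengths in m; the calibration is good to about 2 mm. A picture is of the moment at which its call begins. camera_model takes no time and is no camera call.
- ticket.close_job(): hands the job in; it is judged then, once.
The state is a dict: "t": time; "q": joint angles; "dq": joint speeds; "joint_torque": joint torques, N m; "tool_pos": TCP position; "orientation": TCP orientation; "force": force on the tool from outside, world axes, zero at the start; "wrist_torque": the same for the moment, N m; "opening": finger opening in m; "gripper_force": force on a finger pad.
Only numpy, scipy, OpenCV 4.12 (cv2) and the standard library are available. Lean on these libraries where they do the work, as an engineer would, in place of code of your own. Each camera call takes 0.05 s, during which the arm holds its last target. There are 200 camera calls.

## Working session

There is one attempt and no reset: what is moved stays moved. The work goes in short steps, Python scripts to look and compute and a tool call to move; the robot and the scene stay as the last step left them, time stands still between calls to the robot, and variables do not carry over. Pictures are saved under pics/ and viewed, at most 10 in all, crops included, and the job is handed in when it is done.

Besides the shell and the picture viewer there is one more tool, called after "Emit:" by a JSON object that holds its "name" and its "arguments". arm_command: Moves the arm, as the interface text tells. Its arguments: {"type":"object","properties":{"deltas":{"type":"array"},"gripper":{"type":"number"},"squeeze":{"type":"number"}},"required":["deltas"]}

```bash
mkdir -p pics
python3 - <<'E'
from plant import monitor, eyes
import cv2
s=monitor.read_state()
for k in s: print(k,s[k])
for n in("scene","top"):
    cv2.imwrite(f"pics/{n}0.png",eyes.read_camera(n)); print(n,eyes.camera_model(n))
E
```

```text
t 0.0
q [ 1.01862771e+00  1.31154491e-01  1.48929287e+00 -2.24460037e-05
  1.52295473e+00 -8.53894533e-02]
dq [ 0.00220275  0.00119668 -0.00109194  0.00027777  0.00103906 -0.00116218]
joint_torque [-9.54774841e-04 -5.59856379e+01 -4.91742218e+01  7.65349274e-02
  3.60550289e-02 -7.88396915e-05]
tool_pos [0.26969357 0.53534233 0.21758395]
orientation [-7.26448469e-01 -3.05588622e+00  2.70963223e-03]
force [-0.12923456 -0.70177624  0.44346708]
wrist_torque [ 0.01472147 -0.09433338 -0.02475621]
gripper_force 0.0
opening 0.09277787003141254
scene {'fx': 420.1493496729089, 'fy': 420.1493496729089, 'cx': 268.85276531358727, 'cy': 208.36135352366648, 'rvec': array([ 1.06831341,  2.26307683, -1.14858332]), 'tvec': array([ 0.30758088, -0.17547889,  1.2854033 ])}
top {'fx': 467.7750283243746, 'fy': 467.7750283243746, 'cx': 284.3926097268305, 'cy': 205.84155222024222, 'rvec': array([ 2.16935112, -2.05826994,  0.21315352]), 'tvec': array([-0.03117982,  0.5035099 ,  1.13131341])}
```

View pics/scene0.png

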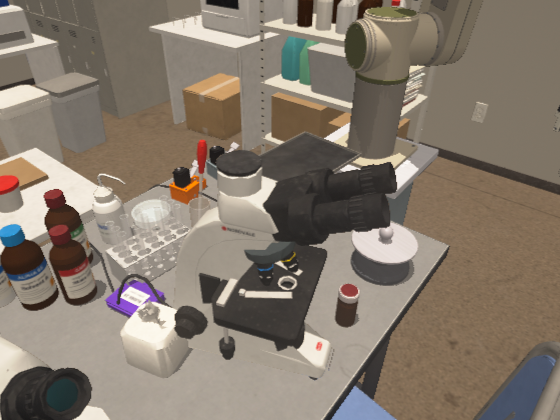

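View pics/top0.png

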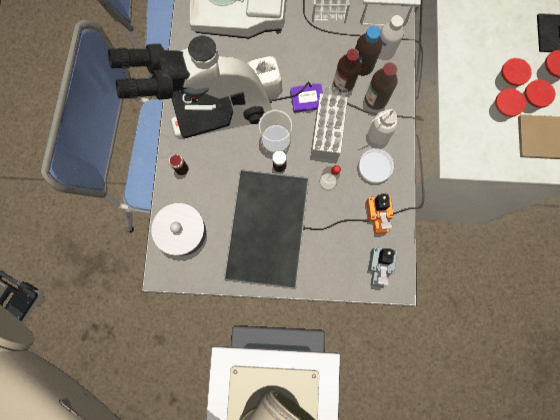

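The top view shows the candidates: the grey foot at about (382,265), the orange look-alike at (381,212), and the ball mount at (178,229). The lamp supply lies between the foot and the mount. Grey housing fits the description, so I'll confirm it in an enlarged crop.

```bash
cat > h.py <<'E'
import numpy as np, cv2
from plant import monitor, eyes
def cam(n):
    m=eyes.camera_model(n); K=np.array([[m['fx'],0,m['cx']],[0,m['fy'],m['cy']],[0,0,1.]])
    return K,cv2.Rodrigues(m['rvec'])[0],m['tvec']
def at(n,u,v,z):
    K,R,t=cam(n); d=R.T@np.linalg.solve(K,[u,v,1.]); c=-R.T@t
    return c+d*(z-c[2])/d[2]
def px(n,P):
    K,R,t=cam(n); p=(K@(R@np.atleast_2d(P).T+t[:,None])).T
    return p[:,:2]/p[:,2:]
def crop(n,u,v,w,h,s,f):
    im=eyes.read_camera(n)[v:v+h,u:u+w]; cv2.imwrite(f,cv2.resize(im,None,fx=s,fy=s,interpolation=cv2.INTER_CUBIC))
E
python3 - <<'E'
from h import *
np.set_printoptions(precision=4,suppress=True)
im=eyes.read_camera("top")
a=cv2.resize(im[235:295,350:420],None,fx=8,fy=8,interpolation=cv2.INTER_CUBIC)[:480]
b=cv2.resize(im[195:265,145:215],None,fx=480/70,fy=480/70,interpolation=cv2.INTER_CUBIC)[:480]
o=np.hstack([a,b]); o=cv2.resize(o,None,fx=.75,fy=.75);print(a.shape,b.shape,o.shape)
cv2.imwrite("pics/c1.png",o)
print(at("top",382,265,.05),at("top",178,229,.06),at("top",270,230,.165))
for p in[(178,163),(279,160),(376,166)]:print(at("top",*p,.07))
for n in("top","scene"):print(n,-cam(n)[1].T@cam(n)[2])
E
```

```text
(480, 560, 3) (480, 480, 3) (360, 780, 3)
[ 0.3686 -0.253   0.05  ] [0.4301 0.2558 0.06  ] [0.4239 0.0241 0.165 ]
[0.5969 0.2699 0.07  ]
[0.6184 0.015  0.07  ]
[ 0.6157 -0.2312  0.07  ]
top [ 0.2672 -0.0123  1.2095]
scene [1.0759 0.4883 0.6178]
```

View pics/c1.png

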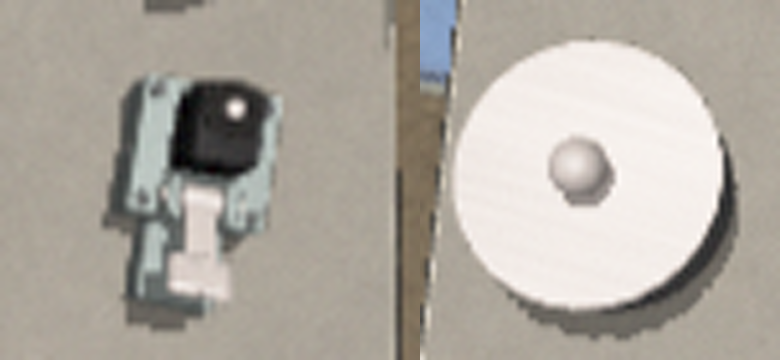

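The crop shows the grey foot on the left, with its black grip block at about crop (220,130) and the lever paddle at (200,275), pointing towards the robot. On the right is the plate, with the ball at (580,170). Next I'll fit the foot and mount poses.

```bash
python3 - <<'E'
from h import *
from scipy.optimize import least_squares
np.set_printoptions(precision=4,suppress=True)
s6,c6=np.sin(.6),np.cos(.6)
F=[(-29,-29,42),(29,-29,42),(29,29,42),(-29,29,42)]
O=[(143,78),(128,210),(262,232),(282,97)]
for r,y,o in[(31,-13,(170,252)),(49,-13,(165,290)),(49,13,(230,300))]:
    F.append((20+r*c6-4*s6,y,47+r*s6+4*c6));O.append(o)
F=np.array(F)/1e3;O=np.array(O)/6+[350,235]
def W(p):
    c,s=np.cos(p[2]),np.sin(p[2]); return F@np.array([[c,-s,0],[s,c,0],[0,0,1]]).T+[p[0],p[1],0]
r=least_squares(lambda p:(px("top",W(p))-O).ravel(),[.37,-.25,3.1],loss='soft_l1')
print("foot",r.x,np.degrees(r.x[2]));print(r.fun.reshape(-1,2)) if 0 else print((px("top",W(r.x))-O))
# mount
res=[]
for n,(u0,v0,u1,v1),th in[("top",(140,190,220,270),None),("scene",(330,205,440,290),None)]:
    im=eyes.read_camera(n)[v0:v1,u0:u1]; g=im.min(axis=2); 
    t,_=cv2.threshold(g,0,255,cv2.THRESH_OTSU); print(n,"otsu",t, g[::16,::16] if 0 else '')
    _,m=cv2.threshold(g,t,255,cv2.THRESH_BINARY)
    k,l,st,ce=cv2.connectedComponentsWithStats(m); i=1+st[1:,4].argmax()
    cs,_=cv2.findContours((l==i).astype('uint8'),cv2.RETR_EXTERNAL,cv2.CHAIN_APPROX_NONE)
    c=cv2.convexHull(max(cs,key=cv2.contourArea)); e=cv2.fitEllipse(c); print(n,st[i]+[u0,v0,0,0,0],e[0]+np.array([u0,v0]),e[1],e[2])
    res.append((n,e[0]+np.array([u0,v0]),e[1]))
    cv2.imwrite(f"pics/m_{n}.png",cv2.resize(np.hstack([im,cv2.drawContours(im.copy(),[c],0,(0,0,255),1)]),None,fx=3.6,fy=3.6,interpolation=cv2.INTER_CUBIC))
a=np.linspace(0,2*np.pi,60,endpoint=False)
def circ(p): return np.c_[p[0]+.065*np.cos(a),p[1]+.065*np.sin(a),0*a+p[2]]
def f(p):
    o=[]
    for n,c,ax in res:
        e=cv2.fitEllipse(px(n,circ(p)).astype(np.float32)); o+=list(np.array(e[0])-c)
    return o
r=least_squares(f,[.43,.255,.06],diff_step=1e-3);print("mount",r.x,r.fun)
E
python3 -c "
import cv2,numpy as np
a=cv2.imread('pics/m_top.png');b=cv2.imread('pics/m_scene.png')
w=792;o=np.zeros((594,800,3),'uint8');o[:288,:576]=a;o[288:594,:792]=b[:306];cv2.imwrite('pics/m.png',o)"
```

```text
foot [ 0.3795 -0.2588  3.013 ] 172.6293946025119
[[-0.0281 -0.5417]
 [-0.8477  0.4105]
 [ 0.0056  0.9932]
 [-0.2307  0.4628]
 [-0.181  -0.2173]
 [ 0.6342 -0.5977]
 [ 0.5773 -0.2812]]
top otsu 186.0 
top [ 151  203   53   52 2045] [177.018 228.302] (50.557159423828125, 53.158409118652344) 53.60639953613281
scene otsu 121.0 
scene [ 330  221  110   69 4587] [375.4734 259.426 ] (77.23851776123047, 129.3700408935547) 84.8132095336914
mount [0.4419 0.2571 0.0251] [ 3.8648 -1.5551  3.3001  0.0601]
```

View pics/m.png

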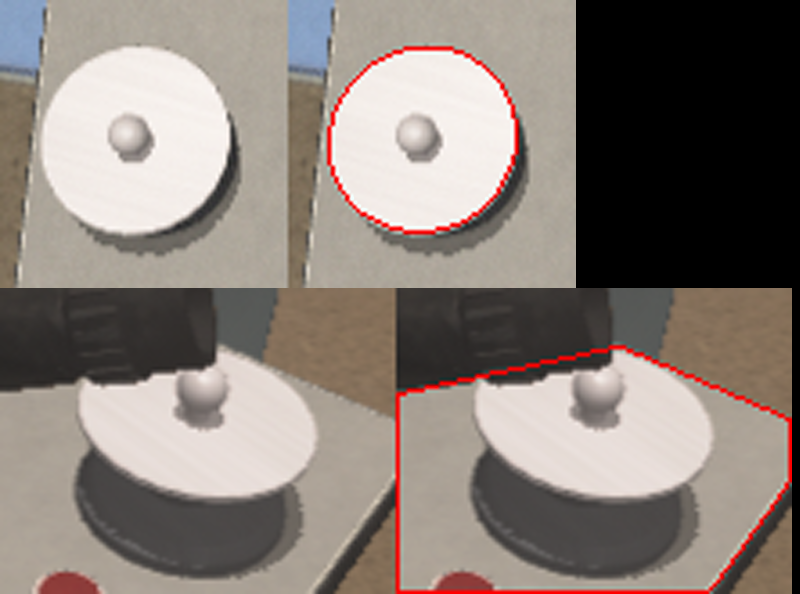

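The top outline of the plate is good. The scene outline leaked, but the ball is clear at about scene (386,232) and top (176,227). I'll fit the mount from the ball and the plate edges, allowing for half-pixel shifts.

Run:
```python
from h import *
from scipy.optimize import least_squares
np.set_printoptions(precision=4,suppress=True)
q=lambda x,y,s,u,v:np.array([(x+.5)/s-.5+u,(y+.5)/s-.5+v])
bt=q(130,134,3.6,140,190); bs=q(202,387-288,3.6,330,205)
L=q(78,0,3.6,330,0)[0];R=q(318,0,3.6,330,0)[0];B=q(0,499-288,3.6,0,205)[1]
pt=np.array([177.018,228.302])
a=np.linspace(0,2*np.pi,360)
def f(p,full=0):
    ball=[p[0],p[1],p[2]+.02]; c=np.c_[p[0]+.065*np.cos(a),p[1]+.065*np.sin(a),0*a+p[2]]
    s=px("scene",c); e=np.array(cv2.fitEllipse(px("top",c).astype(np.float32))[0])
    return np.r_[px("top",ball)[0]-bt,px("scene",ball)[0]-bs,e-pt,s[:,0].min()-L,s[:,0].max()-R,s[:,1].max()-B]
r=least_squares(f,[.43,.255,.06],diff_step=1e-4);print(r.x,r.fun)
s6,c6=np.sin(.6),np.cos(.6)
F=[(-29,-29,42),(29,-29,42),(29,29,42),(-29,29,42)]
O=[(143,78),(128,210),(262,232),(282,97)]
for rr,y,o in[(31,-13,(170,252)),(49,-13,(165,290)),(49,13,(230,300))]:
    F.append((20+rr*c6-4*s6,y,47+rr*s6+4*c6));O.append(o)
F=np.array(F)/1e3;O=(np.array(O)+.67)/6-.5+[350,235]
def W(p):
    c,s=np.cos(p[2]),np.sin(p[2]); return F@np.array([[c,-s,0],[s,c,0],[0,0,1]]).T+[p[0],p[1],0]
r=least_squares(lambda p:(px("top",W(p))-O).ravel(),[.37,-.25,3.1])
x,y,t=r.x;print("foot",r.x,np.degrees(t),"grip",x-.008*np.cos(t),y-.008*np.sin(t))
from scipy.spatial.transform import Rotation as Ro
print(Ro.from_rotvec(monitor.read_state()['orientation']).as_matrix())
# overlay
im=eyes.read_camera("top")
c,s=np.cos(t),np.sin(t)
def poly(P,col):
    P=np.array(P)/1e3@np.array([[c,-s,0],[s,c,0],[0,0,1]]).T+[x,y,0]
    uv=((px("top",P)-[350,235]+.5)*8-.5).astype(int); cv2.polylines(A,[uv],True,col,1)
A=cv2.resize(im[235:295,350:420],None,fx=8,fy=8,interpolation=cv2.INTER_CUBIC)
poly([(-29,-29,42),(29,-29,42),(29,29,42),(-29,29,42)],(0,0,255))
poly([(-25,-14,83),(9,-14,83),(9,14,83),(-25,14,83)],(0,255,0))
poly([(-25,-14,42),(9,-14,42),(9,14,42),(-25,14,42)],(255,255,0))
poly([(29,-17,26),(63,-17,26),(63,17,26),(29,17,26)],(255,0,255))
cv2.imwrite("pics/ov.png",A)
```

```text
[0.4312 0.2571 0.0661] [-0.6016  0.0236 -0.1335  0.4934 -0.069   0.1458 -0.0012 -0.4001 -0.5015]
foot [ 0.3804 -0.2578  3.0145] 172.71809579305796 grip 0.3883671542898422 -0.25882059314867834
[[-0.893   0.45   -0.0005]
 [ 0.45    0.893  -0.0007]
 [ 0.0001 -0.0009 -1.    ]]
```

View pics/ov.png

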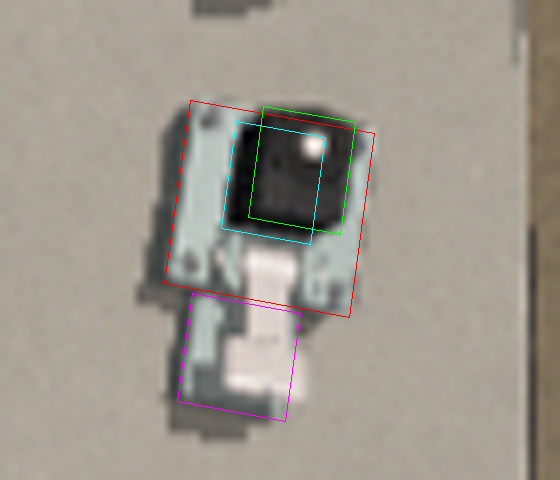

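The overlay fits to about 1 mm. Foot: origin at (0.380,-0.258), yaw 172.7°. Mount: axis at (0.431,0.257), plate about 66 mm up. Both agree with the sizes given. Now I'll move.

Emit:
{"name": "arm_command", "arguments": {"deltas": [[[0.5,-1.5,1,0,0,1],[1.2,-3.8,0.8,0,0,1.7],[1.2,-3.8,0.8,0,0,1.7],[1.2,-3.8,0.4,0,0,1.7],[1.2,-3.8,0.4,0,0,1.7],[1.2,-3.8,0.2,0,0,1.7],[1.2,-3.8,0.2,0,0,1.7],[1.2,-3.8,0.2,0,0,1.7],[1.2,-3.8,0,0,0,1.7],[1.2,-3.8,0,0,0,1.7],[1.2,-3.8,0,0,0,1.7],[1,-3.8,0,0,0,1.4]]], "gripper": 1}}

```text
t: 1.3
tool_pos: [0.4052, 0.101, 0.2589]
orientation: [0.198, 3.134, 0.0]
force: [0.8, -0.4, 0.2]
opening: 0.0931
gripper_force: 0.0
```

Emit:
{"name": "arm_command", "arguments": {"deltas": [[[0,-3.8,0,0,0,0],[0,-3.8,0,0,0,0],[0,-3.8,0,0,0,0],[0,-3.8,0,0,0,0],[0,-3.8,0,0,0,0],[-0.3,-3.8,0,0,0,0],[-0.5,-3.8,0,0,0,0],[-0.5,-3.8,0,0,0,0],[-0.5,-3,0,0,0,0],[0,-1,0,0,0,0],[0,0,0,0,0,0]]]}}

```text
t: 2.22
tool_pos: [0.3864, -0.2431, 0.2584]
orientation: [-0.207, -3.134, 0.0]
force: [0.4, -0.3, 0.6]
opening: 0.0929
gripper_force: 0.0
```

```bash
cat > st.py <<'E'
from h import *
from scipy.spatial.transform import Rotation as Ro
np.set_printoptions(precision=4,suppress=True)
s=monitor.read_state();M=Ro.from_rotvec(s['orientation']).as_matrix()
print(s['t'],s['tool_pos'],"yaw",np.degrees(np.arctan2(M[1,1],M[0,1])),"z",M[:,2],"q",s['q'],"F",s['force'],"T",s['wrist_torque'],"op",s['opening'],s['gripper_force'])
E
python3 st.py
```

```text
2.2167 [ 0.3864 -0.2431  0.2584] yaw 82.44785779383417 z [-0.0005 -0.     -1.    ] q [-0.6737 -0.2794  1.8059 -0.0003  1.6155 -2.1127] F [ 0.3692 -0.2596  0.5666] T [ 0.0376 -0.005   0.0131] op 0.09291300963124619 0.0
```

Emit:
{"name": "arm_command", "arguments": {"deltas": [[[0.15,-1.57,0,0,0,0.2],[0,0,-2,0,0,0],[0,0,-3,0,0,0],[0,0,-3,0,0,0],[0,0,-3,0,0,0],[0,0,-3,0,0,0],[0,0,-2,0,0,0],[0,0,-1.5,0,0,0],[0,0,-1,0,0,0],[0,0,-0.8,0,0,0],[0,0,0,0,0,0],[0,0,0,0,0,0]]]}}

```text
t: 3.22
tool_pos: [0.389, -0.2566, 0.0662]
orientation: [0.195, 3.135, -0.0]
force: [0.4, 0.3, -0.4]
opening: 0.0928
gripper_force: 0.0
```

```bash
python3 st.py; python3 -c "
from h import *
crop('top',330,200,100,100,6,'pics/g.png')"
```

```text
3.2167 [ 0.389  -0.2566  0.0662] yaw 82.88642341523406 z [ 0.0004 -0.0002 -1.    ] q [-0.6934 -0.105   2.0137  0.0001  1.2325 -2.1401] F [ 0.3584  0.2673 -0.3626] T [ 0.0334  0.0047 -0.041 ] op 0.09281399702787085 0.0
```

View pics/g.png

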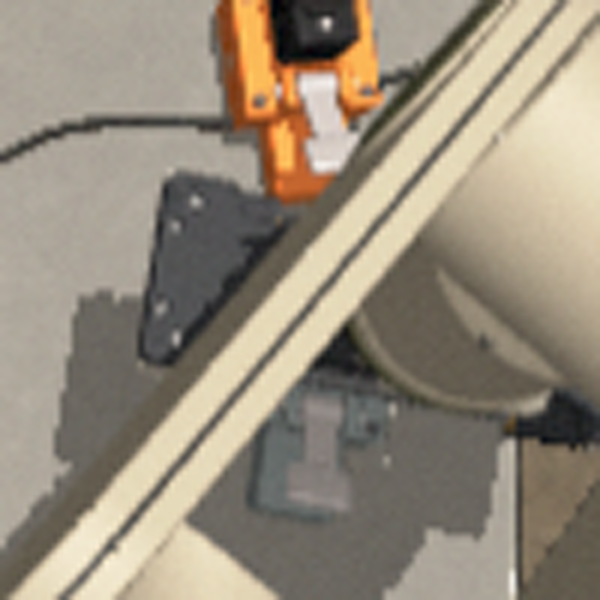

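The arm hides the block in this view, but the lever and paddle are where I expected them, at (320,440). I'll go down the last 19 mm and close.

Emit:
{"name": "arm_command", "arguments": {"deltas": [[[0,-0.2,-1.0,0,0,0],[0,0,-0.6,0,0,0],[0,0,-0.2,0,0,0],[0,0,0,0,0,0]]]}}

```text
t: 3.6
tool_pos: [0.3879, -0.2585, 0.0467]
orientation: [-0.196, -3.134, -0.002]
force: [0.7, -0.3, 0.2]
opening: 0.0926
gripper_force: 0.0
```

Emit:
{"name": "arm_command", "arguments": {"deltas": [[[0,0,0,0,0,0],[0,0,0,0,0,0],[0,0,0,0,0,0],[0,0,0,0,0,0],[0,0,0,0,0,0],[0,0,0,0,0,0],[0,0,0,0,0,0],[0,0,0,0,0,0],[0,0,0,0,0,0],[0,0,0,0,0,0]]], "gripper": -1, "squeeze": 40}}

```text
t: 4.43
tool_pos: [0.3885, -0.2589, 0.0476]
orientation: [-0.196, -3.135, -0.0]
force: [0.2, -0.3, -0.1]
opening: 0.0308
gripper_force: 0.0
```

```bash
python3 st.py
```

```text
4.4333 [ 0.3885 -0.2589  0.0476] yaw 82.85676469290243 z [-0.  0. -1.] q [-0.6976 -0.0754  2.0233  0.      1.1937 -2.1438] F [ 0.2377 -0.2964 -0.1455] T [ 0.0463 -0.0051  0.0131] op 0.030836093584034854 0.0
```

Nearly closed (30.8 mm), no contact yet. I'll keep closing, then lift.

Emit:
{"name": "arm_command", "arguments": {"deltas": [[[0,0,0,0,0,0],[0,0,0,0,0,0],[0,0,0,0,0,0],[0,0,0,0,0,0]]]}}

```text
t: 4.77
tool_pos: [0.3885, -0.2589, 0.0476]
orientation: [-0.196, -3.135, -0.0]
force: [-0.2, 0.4, 0.2]
opening: 0.028
gripper_force: 39.9
```

Emit:
{"name": "arm_command", "arguments": {"deltas": [[[0,0,0.2,0,0,0],[0,0,0.8,0,0,0],[0,0,2,0,0,0],[0,0,2.5,0,0,0],[0,0,2.5,0,0,0],[0,0,2.5,0,0,0],[0,0,2.5,0,0,0],[0,0,2.5,0,0,0],[0,0,2.5,0,0,0],[0,0,2,0,0,0],[0,0,1.5,0,0,0],[0,0,0.5,0,0,0]]]}}

```text
t: 5.77
tool_pos: [0.3892, -0.2595, 0.271]
orientation: [0.195, 3.132, -0.004]
force: [-0.1, -0.5, -3.5]
opening: 0.0278
gripper_force: 39.9
```

```bash
python3 st.py
```

```text
5.7667 [ 0.3892 -0.2595  0.271 ] yaw 82.85675608876078 z [ 0.0032 -0.0027 -1.    ] q [-0.6977 -0.2541  1.7624 -0.      1.6292 -2.1438] F [-0.1141 -0.5304 -3.4821] T [-0.0051 -0.1229  0.0002] op 0.027789315754222218 39.89410579204559
```

Emit:
{"name": "arm_command", "arguments": {"deltas": [[[0.2,1.5,0.3,0,0,0],[0.4,3,0,0,0,0],[0.4,3.6,0,0,0,0],[0.4,3.6,0,0,0,0],[0.4,3.6,0,0,0,0],[0.4,3.6,0,0,0,0],[0.4,3.6,0,0,0,0],[0.4,3.6,0,0,0,0],[0.4,3.6,0,0,0,0],[0.4,3.6,0,0,0,0],[0.4,3.6,0,0,0,0],[0.4,3.6,0,0,0,0]]]}}

```text
t: 6.77
tool_pos: [0.4337, 0.1479, 0.2698]
orientation: [-0.195, -3.134, 0.001]
force: [0.7, -0.6, -4.9]
opening: 0.0278
gripper_force: 39.9
```

Emit:
{"name": "arm_command", "arguments": {"deltas": [[[0.4,3.6,0,0,0,0],[0,3,0,0,0,0],[0,2.5,0,0,0,0],[0,1.5,0,0,0,0],[0,0,0,0,0,0],[0,0,0,0,0,0]]]}}

```text
t: 7.27
tool_pos: [0.4377, 0.2524, 0.2695]
orientation: [-0.193, -3.134, 0.002]
force: [0.6, -0.4, -3.8]
opening: 0.0278
gripper_force: 39.9
```

```bash
python3 st.py
```

```text
7.2667 [0.4377 0.2524 0.2695] yaw 82.96364916730057 z [-0.002  -0.0012 -1.    ] q [ 0.4218 -0.1415  1.6671 -0.0003  1.6183 -1.0262] F [ 0.5653 -0.3501 -3.8336] T [ 0.0139 -0.0078 -0.0093] op 0.02784887084034603 39.89415764808655
```

Emit:
{"name": "arm_command", "arguments": {"deltas": [[[0.13,0.36,-0.5,0,0,0],[0,0,-1.5,0,0,0],[0,0,-2,0,0,0],[0,0,-2,0,0,0],[0,0,-2,0,0,0],[0,0,-1.5,0,0,0],[0,0,-1,0,0,0],[0,0,-0.3,0,0,0],[0,0,0,0,0,0],[0,0,0,0,0,0]]]}}

```text
t: 8.1
tool_pos: [0.4403, 0.2556, 0.1634]
orientation: [0.197, 3.135, 0.001]
force: [0.4, -0.5, -3.3]
opening: 0.0279
gripper_force: 39.9
```

```bash
python3 st.py;  python3 -c "
from h import *
crop('scene',300,150,150,120,5,'pics/s2.png')"
```

```text
8.1 [0.4403 0.2556 0.1634] yaw 82.82124771296493 z [ 0.0009  0.0004 -1.    ] q [ 0.4252 -0.0853  1.8086 -0.      1.4173 -1.0203] F [ 0.4161 -0.5094 -3.3337] T [-0.0119 -0.0719 -0.0163] op 0.027873440012892728 39.89435791969299
```

View pics/s2.png

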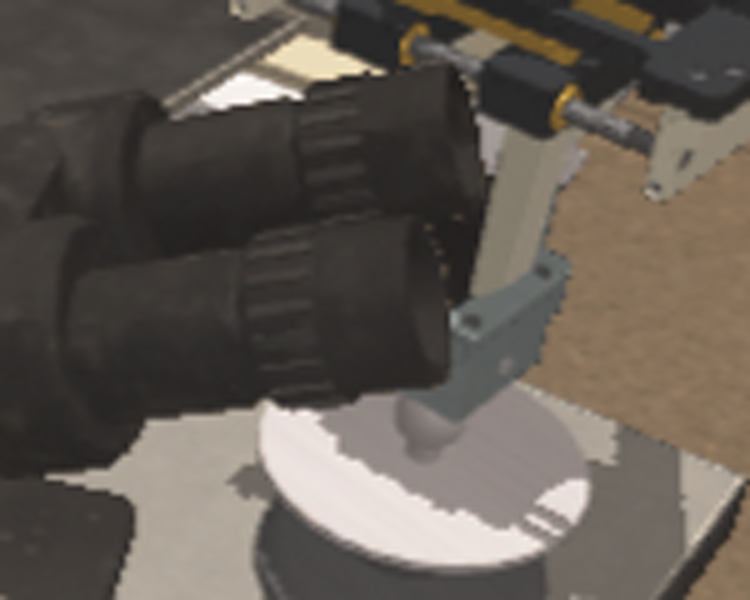

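The foot hangs just above the ball. Its near bottom corner is at crop (462,420) and its top corners are at (452,318) and (568,258). I'll compare these with the prediction.

Run:
```python
from h import *
np.set_printoptions(precision=1,suppress=True)
t=np.radians(172.85);c,s=np.cos(t),np.sin(t);o=np.array([.4403+.008*c,.2556+.008*s,.1158]);print(o)
P=np.array([(-29,-29,0),(-29,-29,42),(-29,29,42),(-29,29,0)])/1e3@np.array([[c,-s,0],[s,c,0],[0,0,1]]).T
for d in([0,0,0],[.002,0,0],[0,.002,0],[0,0,.002]):print(((px("scene",P+o+d)-[300,150]+.5)*5-.5).round().tolist())
print((px("scene",[.4312,.2571,.0861])-[300,150])*5)
```

```text
[0.4 0.3 0.1]
[[462.0, 425.0], [482.0, 335.0], [349.0, 267.0], [334.0, 355.0]]
[[460.0, 427.0], [480.0, 338.0], [347.0, 270.0], [331.0, 358.0]]
[[467.0, 427.0], [487.0, 337.0], [354.0, 269.0], [339.0, 357.0]]
[[463.0, 421.0], [483.0, 331.0], [350.0, 263.0], [335.0, 351.0]]
[[428.1 413.2]]
```

The prediction agrees within a pixel. I'll descend gently and feel for the ball.

Emit:
{"name": "arm_command", "arguments": {"deltas": [[[-0.1,0.05,-0.5,0,0,0],[0,0,-0.5,0,0,0],[0,0,-0.3,0,0,0],[0,0,-0.2,0,0,0],[0,0,0,0,0,0]]]}}

```text
t: 8.57
tool_pos: [0.4383, 0.2561, 0.1469]
orientation: [-0.195, -3.134, 0.001]
force: [0.2, -0.1, -4.3]
opening: 0.0281
gripper_force: 39.9
```

Emit:
{"name": "arm_command", "arguments": {"deltas": [[[0,0,-0.15,0,0,0],[0,0,-0.15,0,0,0],[0,0,0,0,0,0]]]}}

```text
t: 8.82
tool_pos: [0.4387, 0.2562, 0.1444]
orientation: [-0.196, -3.135, 0.0]
force: [0.0, 0.0, -4.7]
opening: 0.0277
gripper_force: 39.9
```

Emit:
{"name": "arm_command", "arguments": {"deltas": [[[0,0,-0.15,0,0,0],[0,0,-0.15,0,0,0],[0,0,0,0,0,0]]]}}

```text
t: 9.07
tool_pos: [0.4386, 0.2562, 0.1413]
orientation: [-0.196, -3.135, 0.0]
force: [-0.6, -0.6, -4.6]
opening: 0.0281
gripper_force: 39.9
```

```bash
python3 st.py
```

```text
9.0667 [0.4386 0.2562 0.1413] yaw 82.85412226223528 z [-0.0004 -0.0002 -1.    ] q [ 0.4276 -0.0691  1.8347  0.      1.3764 -1.0185] F [-0.6005 -0.636  -4.6221] T [ 0.0071 -0.0358  0.0312] op 0.028141174104535212 39.89423453807831
```

Emit:
{"name": "arm_command", "arguments": {"deltas": [[[0,0,-0.15,0,0,0],[0,0,-0.15,0,0,0],[0,0,0,0,0,0]]]}}

```text
t: 9.32
tool_pos: [0.4386, 0.2561, 0.1382]
orientation: [-0.196, -3.135, 0.0]
force: [0.0, 0.2, -3.7]
opening: 0.028
gripper_force: 39.9
```

Emit:
{"name": "arm_command", "arguments": {"deltas": [[[0,0,-0.15,0,0,0],[0,0,-0.15,0,0,0],[0,0,0,0,0,0]]]}}

```text
t: 9.57
tool_pos: [0.4386, 0.2561, 0.1352]
orientation: [-0.196, -3.135, 0.0]
force: [-0.3, 0.3, -4.1]
opening: 0.0276
gripper_force: 39.9
```

Emit:
{"name": "arm_command", "arguments": {"deltas": [[[0,0,-0.15,0,0,0],[0,0,-0.15,0,0,0],[0,0,0,0,0,0]]]}}

```text
t: 9.82
tool_pos: [0.4386, 0.2561, 0.1322]
orientation: [-0.196, -3.135, 0.0]
force: [0.2, 0.1, -4.5]
opening: 0.0277
gripper_force: 39.9
```

Emit:
{"name": "arm_command", "arguments": {"deltas": [[[0,0,-0.15,0,0,0],[0,0,-0.1,0,0,0],[0,0,0,0,0,0]]]}}

```text
t: 10.07
tool_pos: [0.4387, 0.2562, 0.1299]
orientation: [-0.196, -3.135, 0.0]
force: [-0.1, -0.0, -4.1]
opening: 0.0276
gripper_force: 39.9
```

Emit:
{"name": "arm_command", "arguments": {"deltas": [[[0,0,-0.1,0,0,0],[0,0,-0.1,0,0,0],[0,0,0,0,0,0]]]}}

```text
t: 10.32
tool_pos: [0.4389, 0.2565, 0.1282]
orientation: [0.196, 3.135, 0.001]
force: [-0.5, 1.8, -3.8]
opening: 0.0277
gripper_force: 39.9
```

Emit:
{"name": "arm_command", "arguments": {"deltas": [[[0,0,-0.1,0,0,0],[0,0,-0.1,0,0,0],[0,0,0,0,0,0]]]}}

```text
t: 10.57
tool_pos: [0.4391, 0.2566, 0.1268]
orientation: [0.196, 3.135, 0.001]
force: [-1.8, 1.8, 2.1]
opening: 0.0281
gripper_force: 39.9
```

Jaw contact at TCP 0.128 puts the plate at about 67 mm, which matches the vision estimate. I'll ease towards the lateral force and push on.

Emit:
{"name": "arm_command", "arguments": {"deltas": [[[-0.04,0.04,-0.1,0,0,0],[0,0,-0.1,0,0,0],[0,0,0,0,0,0]]]}}

```text
t: 10.82
tool_pos: [0.4389, 0.2567, 0.1249]
orientation: [0.196, 3.134, 0.0]
force: [-1.7, -0.1, 3.7]
opening: 0.0275
gripper_force: 39.9
```

Emit:
{"name": "arm_command", "arguments": {"deltas": [[[0,0,-0.1,0,0,0],[0,0,-0.1,0,0,0],[0,0,0,0,0,0]]]}}

```text
t: 11.07
tool_pos: [0.4386, 0.2563, 0.1213]
orientation: [0.196, 3.135, -0.001]
force: [3.9, 1.0, -5.7]
opening: 0.0279
gripper_force: 39.9
```

```bash
python3 st.py
```

```text
11.0667 [0.4386 0.2563 0.1213] yaw 82.84586384166083 z [ 0.0003 -0.0005 -1.    ] q [ 0.4284 -0.0508  1.8551 -0.0006  1.3372 -1.0174] F [ 3.9295  0.9778 -5.6523] T [ 0.2033 -0.9607  0.0193] op 0.02785111443908346 39.89295244216919
```

Emit:
{"name": "arm_command", "arguments": {"deltas": [[[0.03,0,-0.12,0,0,0],[0,0,-0.12,0,0,0],[0,0,0,0,0,0]]]}}

```text
t: 11.32
tool_pos: [0.438, 0.2564, 0.1184]
orientation: [-0.196, -3.134, 0.001]
force: [1.2, 1.9, -9.3]
opening: 0.0279
gripper_force: 39.9
```

Emit:
{"name": "arm_command", "arguments": {"deltas": [[[0,0,-0.12,0,0,0],[0,0,-0.12,0,0,0],[0,0,0,0,0,0]]]}}

```text
t: 11.57
tool_pos: [0.4382, 0.2567, 0.1167]
orientation: [-0.196, -3.134, 0.0]
force: [0.3, 2.6, -8.3]
opening: 0.0275
gripper_force: 39.9
```

Emit:
{"name": "arm_command", "arguments": {"deltas": [[[0,0,-0.1,0,0,0],[0,0,-0.05,0,0,0],[0,0,0,0,0,0]]]}}

```text
t: 11.82
tool_pos: [0.4387, 0.2566, 0.1159]
orientation: [-0.196, -3.135, 0.0]
force: [-0.0, 2.1, -6.7]
opening: 0.0277
gripper_force: 39.9
```

Emit:
{"name": "arm_command", "arguments": {"deltas": [[[0,0.02,-0.05,0,0,0],[0,0,-0.05,0,0,0],[0,0,0,0,0,0]]]}}

```text
t: 12.07
tool_pos: [0.4389, 0.2567, 0.1151]
orientation: [0.196, 3.135, -0.0]
force: [0.0, -0.3, -3.3]
opening: 0.0281
gripper_force: 39.9
```

Emit:
{"name": "arm_command", "arguments": {"deltas": [[[0,0,-0.05,0,0,0],[0,0,-0.05,0,0,0],[0,0,0,0,0,0]]]}}

```text
t: 12.32
tool_pos: [0.439, 0.2567, 0.115]
orientation: [0.196, 3.135, -0.0]
force: [-4.9, -2.5, 5.8]
opening: 0.0276
gripper_force: 39.9
```

```bash
python3 st.py
```

```text
12.3167 [0.439  0.2567 0.115 ] yaw 82.85701314703921 z [ 0.0006 -0.0002 -1.    ] q [ 0.4287 -0.0434  1.8599 -0.0004  1.3245 -1.0174] F [-4.9097 -2.5437  5.8271] T [-0.5245  0.8819 -0.046 ] op 0.027608638044193185 39.896923899650574
```

Resistance is rigid at TCP 0.115, so the plate is at 67 mm. One more firm push to about 20 N.

Emit:
{"name": "arm_command", "arguments": {"deltas": [[[0,0,-0.05,0,0,0],[0,0,0,0,0,0],[0,0,0,0,0,0]]]}}

```text
t: 12.57
tool_pos: [0.439, 0.2567, 0.115]
orientation: [0.196, 3.135, -0.0]
force: [-6.9, -2.6, 10.7]
opening: 0.0279
gripper_force: 39.9
```

Emit:
{"name": "arm_command", "arguments": {"deltas": [[[0,0,-0.03,0,0,0],[0,0,0,0,0,0],[0,0,0,0,0,0]]]}}

```text
t: 12.82
tool_pos: [0.4391, 0.2568, 0.115]
orientation: [0.196, 3.135, 0.0]
force: [-7.0, -3.6, 13.5]
opening: 0.0279
gripper_force: 39.9
```

```bash
python3 st.py
```

```text
12.8167 [0.4391 0.2568 0.115 ] yaw 82.85691524579917 z [ 0.0009 -0.0001 -1.    ] q [ 0.4287 -0.0434  1.86   -0.0004  1.3242 -1.0173] F [-7.0235 -3.5827 13.4503] T [-0.8252  1.5101 -0.0228] op 0.02788619810213242 39.89971876144409
```

The force rises with no travel, so the foot is home. I'll relieve the load, release, lift and inspect.

Emit:
{"name": "arm_command", "arguments": {"deltas": [[[-0.03,0,0.08,0,0,0],[0,0,0,0,0,0]]]}}

```text
t: 12.98
tool_pos: [0.439, 0.2568, 0.115]
orientation: [0.196, 3.134, 0.0]
force: [-3.4, -2.9, 6.7]
opening: 0.0275
gripper_force: 39.9
```

Emit:
{"name": "arm_command", "arguments": {"deltas": [[[0,0,0,0,0,0],[0,0,0,0,0,0],[0,0,0,0,0,0],[0,0,0,0,0,0],[0,0,0,0,0,0],[0,0,0,0,0,0]]], "gripper": 0.3}}

```text
t: 13.48
tool_pos: [0.4384, 0.2569, 0.1137]
orientation: [-0.196, -3.135, -0.0]
force: [0.1, -0.4, 0.9]
opening: 0.0595
gripper_force: 0.0
```

Emit:
{"name": "arm_command", "arguments": {"deltas": [[[0,0,0.5,0,0,0],[0,0,1.5,0,0,0],[0,0,2,0,0,0],[0,0,2,0,0,0],[0,0,2,0,0,0],[0,0,1,0,0,0],[-2.5,0,0.5,0,0,0],[-2.5,0.5,0,0,0,0],[-1,0.2,0,0,0,0],[0,0,0,0,0,0]]]}}

```text
t: 14.32
tool_pos: [0.3769, 0.2643, 0.2087]
orientation: [-0.193, -3.135, -0.0]
force: [0.1, 0.0, -0.3]
opening: 0.0606
gripper_force: 0.0
```

```bash
python3 st.py;  python3 - <<'E'
from h import *
a=eyes.read_camera('top')[190:260,140:220];b=eyes.read_camera('scene')[160:280,320:440]
r=lambda i:cv2.resize(i,(400,int(400*i.shape[0]/i.shape[1])),interpolation=cv2.INTER_CUBIC)
o=np.zeros((400,800,3),'uint8');a=r(a);b=r(b);o[:len(a),:400]=a;o[:len(b),400:]=b;cv2.imwrite('pics/rel.png',o)
E
```

```text
14.3167 [0.3769 0.2643 0.2087] yaw 82.94747165820199 z [-0.0002  0.0003 -1.    ] q [ 0.4997 -0.2522  1.8733  0.0003  1.5206 -0.948 ] F [ 0.1187  0.0147 -0.2514] T [ 0.0598  0.009  -0.0029] op 0.0606083246650486 0.0
```

View pics/rel.png

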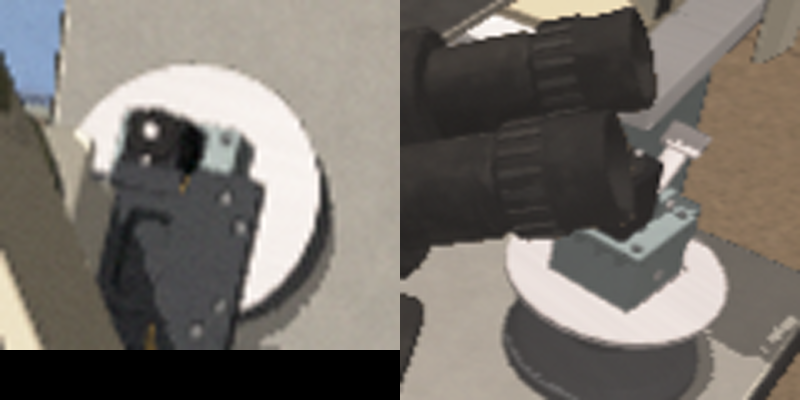

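The foot sits flat on the plate, and the pin shows as a small bright dot at crop (145,160). The lever is still raised at (685,140). I'll close the fingers and go above the paddle.

Emit:
{"name": "arm_command", "arguments": {"deltas": [[[0.45,0,0,0,0,0],[0,0,0,0,0,0],[0,0,0,0,0,0],[0,0,0,0,0,0],[0,0,0,0,0,0],[0,0,0,0,0,0],[0,0,0,0,0,0],[0,0,0,0,0,0],[0,0,0,0,0,0],[0,0,0,0,0,0]]], "gripper": -1}}

```text
t: 15.25
tool_pos: [0.3829, 0.2639, 0.2089]
orientation: [0.196, 3.135, 0.0]
force: [0.3, -0.1, -0.0]
opening: 0.0014
gripper_force: 0.0
```

Emit:
{"name": "arm_command", "arguments": {"deltas": [[[0,0,-1.5,0,0,0],[0,0,-2,0,0,0],[0,0,-1.3,0,0,0],[0,0,-0.6,0,0,0],[0,0,0,0,0,0],[0,0,0,0,0,0]]]}}

```text
t: 15.75
tool_pos: [0.3829, 0.2638, 0.1551]
orientation: [-0.196, -3.135, 0.0]
force: [0.3, 0.5, -0.3]
opening: 0.0005
gripper_force: 0.0
```

```bash
python3 st.py
```

```text
15.75 [0.3829 0.2638 0.1551] yaw 82.85485470528533 z [-0.0002 -0.0001 -1.    ] q [ 0.493  -0.2042  1.9312  0.      1.4148 -0.9531] F [ 0.3439  0.5292 -0.26  ] T [ 0.0566  0.0025 -0.0393] op 0.000498148477702165 0.0
```

Now I'll feel down onto the paddle, moving outwards along its arc.

Emit:
{"name": "arm_command", "arguments": {"deltas": [[[0,0,-0.3,0,0,0],[0,0,-0.3,0,0,0],[0,0,-0.2,0,0,0],[0,0,-0.2,0,0,0],[0,0,0,0,0,0]]]}}

```text
t: 16.17
tool_pos: [0.3828, 0.2637, 0.1445]
orientation: [-0.196, -3.135, 0.0]
force: [0.1, -0.1, 0.4]
opening: 0.0006
gripper_force: 0.0
```

Emit:
{"name": "arm_command", "arguments": {"deltas": [[[-0.1,0,-0.2,0,0,0],[-0.1,0,-0.2,0,0,0],[0,0,0,0,0,0]]]}}

```text
t: 16.42
tool_pos: [0.3813, 0.2641, 0.1417]
orientation: [0.196, 3.134, 0.001]
force: [0.1, -1.2, 6.2]
opening: 0.0006
gripper_force: 2.7
```

Emit:
{"name": "arm_command", "arguments": {"deltas": [[[-0.1,0.03,-0.2,0,0,0],[-0.1,0,-0.2,0,0,0],[0,0,0,0,0,0]]]}}

```text
t: 16.67
tool_pos: [0.379, 0.2644, 0.1377]
orientation: [0.196, 3.135, 0.001]
force: [-2.7, 0.1, 6.3]
opening: 0.0004
gripper_force: 3.3
```

Contact at about 6 N, and the lever is moving.

Emit:
{"name": "arm_command", "arguments": {"deltas": [[[-0.1,0.02,-0.2,0,0,0],[-0.1,0,-0.2,0,0,0],[0,0,-0.2,0,0,0],[0,0,0,0,0,0]]]}}

```text
t: 17.0
tool_pos: [0.3772, 0.2647, 0.1315]
orientation: [0.195, 3.135, 0.001]
force: [-0.1, 0.2, 3.6]
opening: 0.0006
gripper_force: 1.7
```

Emit:
{"name": "arm_command", "arguments": {"deltas": [[[-0.1,0.02,-0.2,0,0,0],[0,0,-0.2,0,0,0],[0,0,-0.2,0,0,0],[0,0,0,0,0,0]]]}}

```text
t: 17.33
tool_pos: [0.3759, 0.2649, 0.1254]
orientation: [0.196, 3.135, 0.001]
force: [-3.5, 1.0, 4.2]
opening: 0.0005
gripper_force: 2.2
```

Emit:
{"name": "arm_command", "arguments": {"deltas": [[[0,0,-0.15,0,0,0],[0,0,-0.15,0,0,0],[0,0,0,0,0,0]]]}}

```text
t: 17.58
tool_pos: [0.3758, 0.265, 0.1225]
orientation: [-0.195, -3.135, -0.001]
force: [-2.0, 1.2, 5.5]
opening: 0.0008
gripper_force: 2.5
```

Emit:
{"name": "arm_command", "arguments": {"deltas": [[[0,0,-0.1,0,0,0],[0,0,-0.1,0,0,0],[0,0,0,0,0,0]]]}}

```text
t: 17.83
tool_pos: [0.3757, 0.265, 0.1205]
orientation: [-0.195, -3.135, -0.001]
force: [-3.4, 1.0, 5.3]
opening: 0.0004
gripper_force: 2.7
```

Emit:
{"name": "arm_command", "arguments": {"deltas": [[[0,0,-0.1,0,0,0],[0,0,0,0,0,0],[0,0,0,0,0,0]]]}}

```text
t: 18.08
tool_pos: [0.3756, 0.2651, 0.1195]
orientation: [-0.195, -3.135, -0.001]
force: [-3.9, 1.1, 5.5]
opening: 0.0005
gripper_force: 2.9
```

Emit:
{"name": "arm_command", "arguments": {"deltas": [[[0,0,-0.1,0,0,0],[0,0,0,0,0,0],[0,0,0,0,0,0]]]}}

```text
t: 18.33
tool_pos: [0.3756, 0.2651, 0.1186]
orientation: [-0.195, -3.135, -0.002]
force: [-4.6, 0.6, 7.2]
opening: 0.0003
gripper_force: 3.4
```

Expected stop is near 0.118. I'll push until it goes rigid.

Emit:
{"name": "arm_command", "arguments": {"deltas": [[[0,0,-0.08,0,0,0],[0,0,0,0,0,0],[0,0,0,0,0,0]]]}}

```text
t: 18.58
tool_pos: [0.3755, 0.2651, 0.1183]
orientation: [-0.195, -3.135, -0.002]
force: [-7.0, -0.5, 12.5]
opening: 0.0009
gripper_force: 5.9
```

Emit:
{"name": "arm_command", "arguments": {"deltas": [[[0,0,-0.08,0,0,0],[0,0,0,0,0,0],[0,0,0,0,0,0]]]}}

```text
t: 18.83
tool_pos: [0.3756, 0.2652, 0.1181]
orientation: [-0.195, -3.135, -0.002]
force: [-9.5, -0.0, 17.0]
opening: 0.0005
gripper_force: 8.6
```

Emit:
{"name": "arm_command", "arguments": {"deltas": [[[0,0,-0.06,0,0,0],[0,0,0,0,0,0],[0,0,0,0,0,0]]]}}

```text
t: 19.08
tool_pos: [0.3757, 0.2653, 0.118]
orientation: [-0.195, -3.135, -0.002]
force: [-12.1, -3.3, 21.3]
opening: 0.0007
gripper_force: 10.7
```

Emit:
{"name": "arm_command", "arguments": {"deltas": [[[-0.05,0,-0.06,0,0,0],[0,0,0,0,0,0],[0,0,0,0,0,0]]]}}

```text
t: 19.33
tool_pos: [0.3756, 0.2653, 0.1179]
orientation: [0.195, 3.135, 0.002]
force: [-10.8, -3.2, 25.1]
opening: 0.0009
gripper_force: 11.9
```

Emit:
{"name": "arm_command", "arguments": {"deltas": [[[0.03,0,0.3,0,0,0],[0,0,0.5,0,0,0],[0,0,2,0,0,0],[0,0,3,0,0,0],[0,0,3,0,0,0],[-1,3,2,0,0,0],[-1,4,0,0,0,0],[-1,4,0,0,0,0],[-1,4,0,0,0,0],[-1,4,0,0,0,0],[-1,4,0,0,0,0],[0,1,0,0,0,0]]]}}

```text
t: 20.33
tool_pos: [0.3129, 0.509, 0.2222]
orientation: [-0.19, -3.134, -0.002]
force: [0.1, 0.1, -0.5]
opening: 0.0006
gripper_force: 0.0
```

Emit:
{"name": "arm_command", "arguments": {"deltas": [[[0,0,0,0,0,0],[0,0,0,0,0,0]]]}}

```text
t: 20.5
tool_pos: [0.3155, 0.5043, 0.2224]
orientation: [-0.194, -3.135, 0.002]
force: [-0.1, 0.4, -0.4]
opening: 0.0004
gripper_force: 0.0
```

```bash
python3 st.py;  python3 - <<'E'
from h import *
a=eyes.read_camera('top')[185:265,135:215];b=eyes.read_camera('scene')[160:280,320:440]
cv2.imwrite('pics/fin.png',np.hstack([cv2.resize(i,(400,400),interpolation=cv2.INTER_CUBIC) for i in (a,b)]))
E
```

```text
20.5 [0.3155 0.5043 0.2224] yaw 82.92114337252976 z [-0.0005 -0.0014 -1.    ] q [ 0.9259  0.1164  1.4964 -0.0005  1.5302 -0.5213] F [-0.0816  0.3782 -0.4115] T [ 0.042  -0.0083  0.0138] op 0.00039814100651965815 0.0
```

View pics/fin.png

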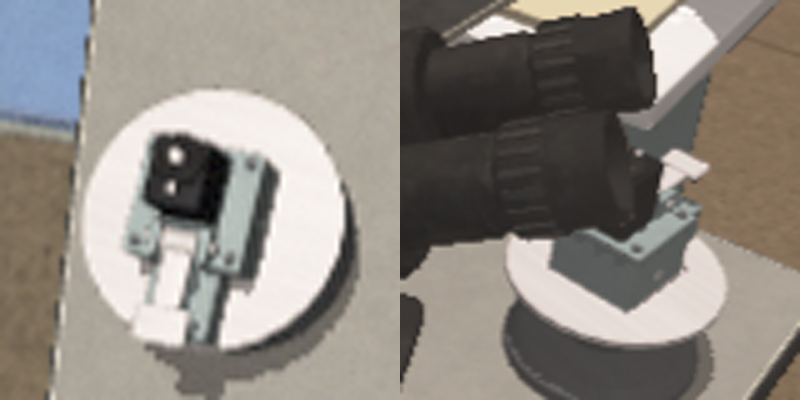

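The foot is flat on the plate, and the seat pin shows bright on the block at top-crop (168,187). The paddle is at scene-crop (685,165), about 25 px lower than before. I'll check its angle against projection before handing in.

Run:
```python
from h import *
t=np.radians(172.85);c,s=np.cos(t),np.sin(t);o=np.array([.4312,.2578,.0674])
for q in(0,.4,.5,.6):
    e=.6-q;P=np.array([(20+r*np.cos(e)-4*np.sin(e),y,47+r*np.sin(e)+4*np.cos(e)) for r,y in((31,-13),(31,13),(49,13),(49,-13))])/1e3@np.array([[c,-s,0],[s,c,0],[0,0,1]]).T+o
    print(q,((px('scene',P)-[320,160]+.5)*400/120).round().tolist(),((px('top',P)-[135,185]+.5)*5).round().tolist())
```

```text
0 [[296.0, 157.0], [258.0, 139.0], [275.0, 115.0], [313.0, 133.0]] [[129.0, 282.0], [184.0, 292.0], [172.0, 321.0], [116.0, 311.0]]
0.4 [[299.0, 168.0], [261.0, 149.0], [278.0, 133.0], [316.0, 151.0]] [[132.0, 298.0], [187.0, 308.0], [176.0, 344.0], [122.0, 334.0]]
0.5 [[298.0, 171.0], [260.0, 153.0], [277.0, 139.0], [315.0, 157.0]] [[133.0, 300.0], [188.0, 310.0], [178.0, 348.0], [124.0, 338.0]]
0.6 [[298.0, 175.0], [260.0, 156.0], [276.0, 145.0], [314.0, 163.0]] [[135.0, 302.0], [189.0, 312.0], [180.0, 350.0], [126.0, 340.0]]
```

The observed paddle corners at about (310,165) and (275,150) match 0.6 rad, which is fully down. Handing in.

```bash
python3 -c "
from plant import ticket
print(ticket.close_job())"
```

```text
the job is handed in; nothing more can be done
None
```

The camera foot sits flat and fully home on the plate, its latch lever is pressed fully down, the arm is clear of everything, and I've handed the job in at about 20.5 s of the 72 s; no verdict was shown.

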